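# Clamp a watch case: run the lever through its L-shaped slot

## Robot

A 7-joint arm with a two-finger parallel gripper is mounted at the origin on a cart in front of the work surface, level with it; the furniture and walls round the work are solid. World frame = base frame: x ahead of the robot, y to its left, z up, the work surface at z = 0. Lengths are in m, angles in rad, forces in N, time in s.
With the tool pointing down it reaches from about 0.4 to 0.75 m from the base axis. Payload 19.5 kg.
Tool frame: the origin (TCP) lies midway between the tips of the shut fingers; the grasp point (between the pads) lies grip_depth behind it (grip_depth is the distance from the TCP to the grasp point, in m); z points along the fingers, y is the line along which they close (so a half turn about z gives the same grasp; the last joint's range is limited). The gripper opens to 85 mm and grips with 20 to 120 N. Pads are 22 mm wide; open, the fingers measure 114 mm over their backs; the gripper's body (76 mm by 85 mm) begins 54 mm behind the grasp point. The pads swing forward as they close: fully open they stand 13 mm farther back than shut.
Start: joints at [1.064, 0.707, -0.028, 1.485, 0.022, 0.951, -0.075], TCP at [0.258, -0.514, 0.203] pointing down, gripper open.
Joint ranges: [-2.71, 2.71], [-0.32, 2.16], [-1.57, 1.52], [0, 2.45], [-1.46, 4.6], [0, 2.02], [-2.83, 2.83]. Speed limits (rad/s): [1.89, 1.89, 2.57, 2.57, 3.01, 3.01, 3.01].

## Interface

Orientations are given as [roll, pitch, yaw] about the fixed x, y, z axes, in that order (R = Rz(yaw) Ry(pitch) Rx(roll)).
In Python, from rig import state, grab_frame, close_job, grip_depth gives the robot as it stands.
- The arm moves only by the shell command python3 -m crank 'ROWS' [OPENING] [FORCE]. ROWS is JSON, a list of rows, each an object with "dp": the shift along the tool's x, y, z each as a share of 30 cm, from -1 to 1, a list of three; "rotation": the turn, a rotation vector about the tool's x, y, z each as a share of pi rad, from -1 to 1, a list of three. A call has 1 to 10 rows; each row is the pose to reach, as a shift and turn from the pose commanded when the call began, along the tool's axes at that moment, turning the shorter way round; what a row does not reach only later rows make up. A row lasts 1/8 s, in which the tool goes at most 62.5 mm and 10.7 degrees, less where a joint would pass 70% of its speed; a pose out of reach is approached as far as the arm can. A call with a number of a shift or a turn outside -1 to 1 is refused whole. A call with a gripper value outside its range is refused whole. OPENING is the closure, from -1 (fully open) to 1 (shut), so that 0 is half open, set as the call begins (- or left out, the last holds). The fingers move at their own pace and stop on an object; FORCE is the grip in N (left out, the last holds). Time passes only in rows, so rows that repeat a pose let the fingers close. It gives the time, the measured TCP pose, the force, the opening and the grip force at its end, in the units of the state.
- state(): the state, without advancing time (a new reading comes with each control period).
- grab_frame(name): name is "side" or "top" or "wrist"; returns a dict with "pixels" (400x640x3 uint8, blue, green, red), "mtx" (3x3 intrinsics, pixels), "rvec" (rotation vector, rad) and "tvec" (3), from world to camera coordinates, as OpenCV has them; the wrist camera has in their place "tool_from_camera" (4x4, takes a point from camera to tool coordinates, whose origin is the TCP and whose axes are the flange's). Camera axes: x right, y down, z forward; pixel columns grow to the right and rows downward; lengths in m; the calibration is good to about 2 mm. A picture is of the moment at which its call begins: read the wrist's pose just before it. There is no depth.
- close_job(): hands the job in; it is judged then, once.
The state is a dict: "time": time; "joint_positions": joint angles; "joint_vel": joint speeds; "joint_torque": joint torques, N m; "ee_pos": TCP position; "orientation": TCP orientation; "force": force on the tool from outside, world axes, zero at the start; "ft_torque": the same for the moment, N m; "finger_gap": opening from 0.0 (shut) to 1.0 (fully open); "gripper_force": force on a finger pad.
Only numpy, scipy, OpenCV 4.12 (cv2) and the standard library are available. Lean on these libraries where they do the work, as an engineer would, in place of code of your own. Each camera call takes 0.05 s, during which the arm holds its last target. There are 200 camera calls.

## Task

Clamp the watch case in the bench clamp by its ball-ended lever: push the lever along the slot in the barrel as far as it goes, so that the nose presses the case home in the V rest, then push the lever over sideways into the short leg of the slot, right to its end, so that the clamp is locked. It is pushing work only: do not pick anything up, keep the fingers off the watch case, and leave the tools that lie round the clamp where they are.

Things in the scene. Friction and masses are not known exactly. Their poses are not given: they have to be found in the camera images.
- case_clamp: Bench clamp, screwed down: grey base plate 186 x 76 x 10 mm, origin at the centre of its underside, z up; +x runs from the barrel to the V rest, the way the plunger closes. The steel barrel lies along x at y = 0, x = -87 to -4 mm, its axis 32 mm and its highest point 51 mm above the bench.
- slot_corner (a point): Corner of the L-shaped slot, on top of the barrel, 49 mm above the bench; axes as the clamp's. The slot is 10 mm wide: its long leg comes along the barrel's top from 30 mm further back (-x), its short leg goes from here round the barrel down its -y side.
- seat (a point): Middle of the seat, on top of the black nest that carries the case, 27 mm above the bench; axes as the clamp's. The V rest beyond it (+x), two slanting white blocks before an aluminium one, is 40 mm high and ends 38 mm further on. A seated case's ring is centred within about 2 mm of this point. Two tools hang from an arc beyond the clamp, their ends 0.18 to 0.2 m above the bench near world (0.6, -0.1).
- lever_knob (a point): Centre of the black ball knob (18 mm diameter) of the lever, a 7 mm steel rod out of the slot; 50 mm from the barrel's axis. Lever upright: 82 mm above the bench, at y = 0 in the clamp's frame and x = -62 mm + plunger. At the end of the short leg: 42 mm towards the clamp's -y, 59 mm above the bench. Push on ball or rod.
- plunger (a joint): Travel of plunger and lever along the clamp's +x in m: 0 = drawn back, 0.030 = end of the long leg, at the corner. Starts at 0 to 0.010. Slides stiffly (about 4 N) and stays where left; over the last 4 to 5 mm the sprung nose presses the case and the push rises to about 7 N. Pushes up to 15 N are harmless.
- lever (a joint): Lean of the lever about the barrel's axis in rad: 0 = upright, 1.0 = end of the short leg, leaning to the clamp's -y with the knob lower. It can lean past about 0.1 only when the plunger is within 1.5 mm of its end; leaning, it keeps the plunger from sliding back. Turns with friction (about 1 N at the knob), stays where left.
- nose: The plunger's nose: white nylon block 28 mm wide, 10 mm high, carried towards the case by the plunger; it gives up to 7 mm on its spring (1 to 4 N). Origin in its front face.
- watch_case: Empty steel watch case, a ring of 38 mm outside diameter, 9 mm high, with four lugs to the sides and a crown towards the gap of the V rest, lying loose on the nest 3 to 9 mm short of the V rest. Origin at its underside, about 2 mm beyond the ring's centre in the clamp's x. The fingers must not touch it.
- loupe: Bystander beside the clamp, loose: black eye loupe standing upright, 30 mm across, 31 mm tall; origin at the centre of its underside.
- holder: Bystander beside the clamp, loose: movement holder, a 58x30x20 mm wooden block with two steel jaws; origin at the centre of its underside.
- driver: Bystander beside the clamp, loose: watch screwdriver lying flat, 118 mm long, 11 mm thick; origin under its middle.
- cup: Bystander beside the clamp, loose: shallow white parts cup, 52 mm across, 10 mm tall; origin at the centre of its underside.
- brush: Bystander beside the clamp, loose: dusting brush with wooden handle lying flat, 134 mm long, 10 mm thick; origin under its middle.

How it is judged:
On the way:
1. the plunger is pushed to the end of the long leg (value of joint plunger above 0.0275 m), for 0.05 s.
At the end, for the whole second after the job is handed in: Plunger within 3 mm of the end of its 30 mm travel, lever leaning at least 0.88 of 1.0 rad; the watch case at rest, flat on the nest, in the V rest (origin 51 to 57 mm along the clamp's x, within 5 mm of its middle line), pressed by the nose with over 0.8 N (value of joint plunger above 0.027 m and value of joint lever above 0.88 rad and x of watch_case in the frame of case_clamp between 0.051 and 0.057 m and y of watch_case in the frame of case_clamp between -0.005 and 0.005 m and z of watch_case in the frame of case_clamp below 0.03 m and angle between watch_case's own z axis and vertical below 0.12 rad and contact force between nose and watch_case above 0.8 N and linear speed of watch_case below 0.01 m/s); the robot touches nothing.
It fails at once if the watch case is touched by the fingers or the arm (contact force between any of the fingers, the arm and watch_case above 0.5 N).
It fails at once if the watch case is lifted off the nest or tipped (z of watch_case in the frame of case_clamp above 0.036 m or angle between watch_case's own z axis and vertical above 0.3 rad).
It fails at once if one of the loose tools round the clamp is lifted or shifted by more than 15 mm (distance of any of loupe, holder, driver, cup, brush from where it was at the start of the episode above 0.015 m).
It also fails if it takes over 40 s, if anything falls off the work surface, if the arm or the gripper's body presses on something with over 40 N, if the wrist force passes 120 N, or if a joint passes its speed limit or range.

## Working session

There is one attempt and no reset: what is moved stays moved. The work goes in short steps, Python scripts to look and compute and a shell command to move; the robot and the scene stay as the last step left them, time stands still between calls to the robot, and variables do not carry over. Pictures are saved under pics/ and viewed, at most 10 in all, crops included, and the job is handed in when it is done.

```bash
mkdir -p pics; python3 - <<'E'
from rig import state, grab_frame, grip_depth
import cv2
print(state(), grip_depth)
for n in ("top","side"):
    f=grab_frame(n); cv2.imwrite(f"pics/{n}0.png",f["pixels"]); print(n,f["mtx"],f["rvec"],f["tvec"])
E
```

```text
{'time': 0.0, 'joint_positions': array([ 1.06428721,  0.70710674, -0.0276298 ,  1.48497182,  0.02202545,
        0.95089701, -0.07546178]), 'joint_vel': array([-3.78884868e-04, -8.71570234e-05,  8.84930402e-05,  1.39568949e-03,
        1.02921387e-03,  9.68306730e-05, -8.56866194e-05]), 'joint_torque': array([-1.89557736e-04, -8.83215022e+01,  1.23446334e+00, -2.36160082e+01,
        1.68771873e-02,  6.69777059e-03,  5.13026021e-05]), 'ee_pos': array([ 0.25761681, -0.51374512,  0.20283162]), 'orientation': array([-3.14051395e+00,  4.64504534e-05,  4.64871510e-01]), 'force': array([-0.51488265, -0.22512462, -0.07003903]), 'ft_torque': array([-0.00285006, -0.00772212, -0.02219204]), 'gripper_force': 0.0, 'finger_gap': 1.0055412690292072} 0.0187
top [[507.5063597    0.         322.31937702]
 [  0.         507.5063597  196.07977566]
 [  0.           0.           1.        ]] [ 2.13438688 -2.16227592  0.23390388] [-0.27238188  0.52088487  0.81805252]
side [[456.8425608    0.         323.79725144]
 [  0.         456.8425608  205.67836224]
 [  0.           0.           1.        ]] [ 0.6102226  -2.4675454   1.35602959] [0.32547719 0.31368789 0.50607629]
```

View pics/top0.png

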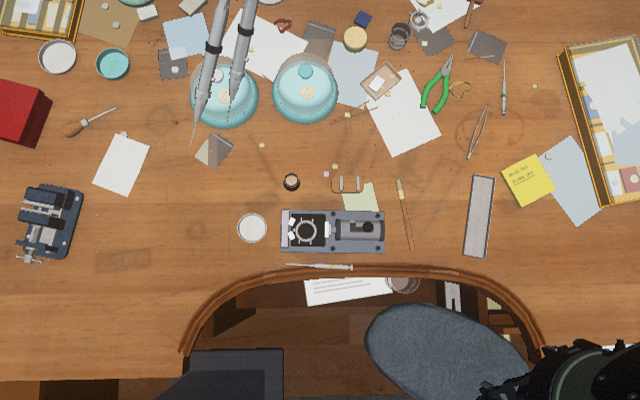

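View pics/side0.png

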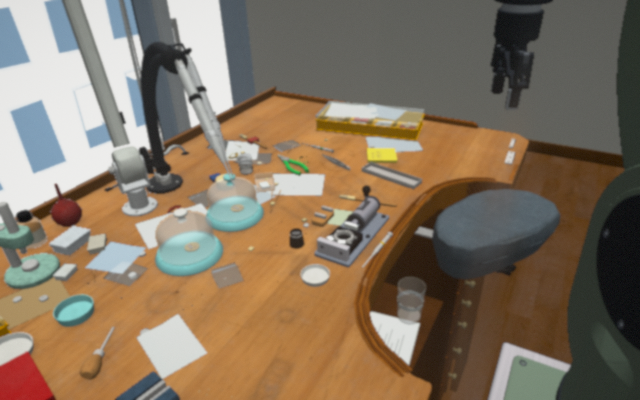

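The top view shows the clamp at about (333,231), with its barrel on the right and the V rest on the left. The cup is at (252,228), loupe at (291,182), holder at (346,185), brush at (405,214) and driver at (320,266). I'll enlarge both views.

```bash
cat > h.py <<'E'
import numpy as np, cv2
from rig import state, grab_frame, grip_depth
def ray(f,uv,z):
    R=cv2.Rodrigues(np.array(f["rvec"],float))[0]; t=np.array(f["tvec"],float).ravel()
    d=R.T@np.linalg.inv(f["mtx"])@np.array([uv[0],uv[1],1.]); c=-R.T@t
    return c+d*(z-c[2])/d[2]
def proj(f,P):
    return cv2.projectPoints(np.array(P,float).reshape(-1,3),np.array(f["rvec"],float),np.array(f["tvec"],float),f["mtx"],None)[0][:,0]
E
python3 - <<'E'
from h import *
f=grab_frame("top"); a=f["pixels"][170:280,230:420]
g=grab_frame("side"); b=g["pixels"][175:285,270:410]
cv2.imwrite("pics/c1.png",np.vstack([cv2.resize(a,None,fx=4,fy=4,interpolation=cv2.INTER_CUBIC)]))
cv2.imwrite("pics/c2.png",cv2.resize(b,None,fx=5,fy=5,interpolation=cv2.INTER_CUBIC))
for p in [(281,209),(384,209),(384,254),(281,254)]: print(ray(f,p,0.01))
E
```

```text
[ 0.50194337 -0.20683549  0.01      ]
[ 0.50001917 -0.3914592   0.01      ]
[ 0.41955452 -0.38840734  0.01      ]
[ 0.42210505 -0.20664799  0.01      ]
```

View pics/c1.png

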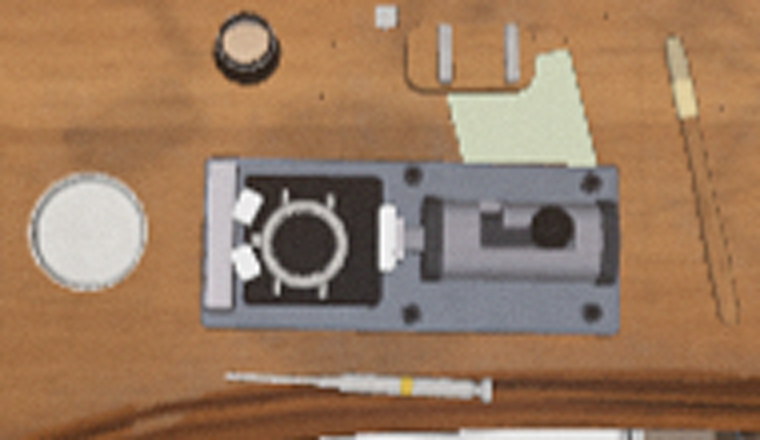

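View pics/c2.png

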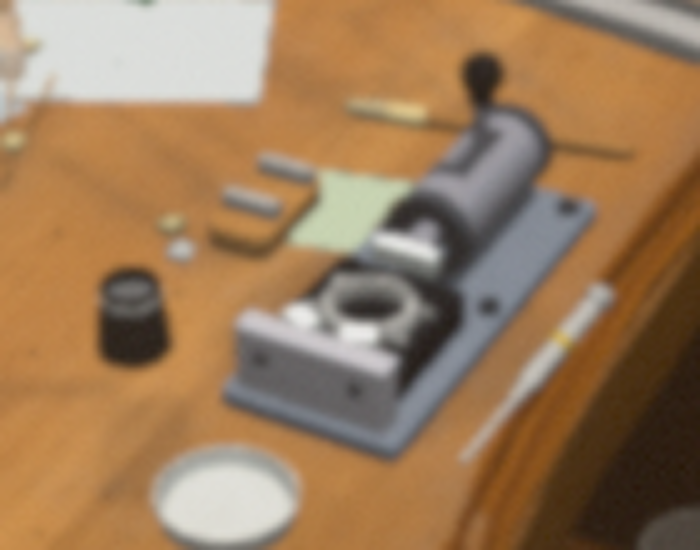

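The crop shows the base corners at (204,158), (619,166), (618,333) and (202,328). The knob is at (551,227), and the short leg runs up the picture, towards world +x.

```bash
python3 - <<'E'
from h import *
from scipy.optimize import least_squares
f=grab_frame("top"); g=grab_frame("side")
px=np.array([(204,158),(619,166),(618,333),(202,328)])/4+[230,170]
loc=np.array([[93,-38,10],[-93,-38,10],[-93,38,10],[93,38,10]])/1e3
def W(p,l):
    c,s=np.cos(p[2]),np.sin(p[2]); return l@np.array([[c,-s,0],[s,c,0],[0,0,1]]).T+[p[0],p[1],0]
# knob: top px, side px
kt=np.array([551,227])/4+[230,170]; ks=np.array([483,74])/5+[270,175]
sl=np.array([[93,-38,10],[93,38,10],[-93,38,10]])/1e3
ps=np.array([(228,398),(393,455),(595,212)])/5+[270,175]  # side: base corners
def kn(p): return W(p,np.array([[-.062+p[3],0,.082]]))
def res(p):return np.r_[(proj(f,W(p,loc))-px).ravel(),(proj(g,W(p,sl))-ps).ravel(),(proj(f,kn(p))-kt).ravel(),(proj(g,kn(p))-ks).ravel()]
r=least_squares(res,[.46,-.3,1.57,.005]); print(r.x,r.fun.round(1))
p=r.x
print("knob",kn(p),ray(f,kt,.082),"corner knob",W(p,np.array([[-.032,0,.082]])),"lock knob",W(p,np.array([[-.032,-.042,.059]])),"seat", W(p,np.array([[.05,0,.027]])))
E
```

```text
[ 0.46161732 -0.29736429  1.54430397  0.00817446] [-0.8 -0.6 -0.8 -0.9 -0.  -0.2 -1.4 -0.3 -1.  -1.6  1.8 -0.7  1.9 -1.9
 -0.2 -0.1  0.8  0.2]
knob [[ 0.46019152 -0.35117095  0.082     ]] [ 0.46010218 -0.35153156  0.082     ] corner knob [[ 0.46076966 -0.32935306  0.082     ]] lock knob [[ 0.50275492 -0.33046561  0.059     ]] seat [[ 0.46294178 -0.24738184  0.027     ]]
```

Now I'll shut the gripper, square it to the clamp and go behind the knob, staying high.

```bash
python3 -m crank '[{"dp":[0.775,-0.036,0.1],"rotation":[0,0,0.156]},{"dp":[0.775,-0.036,0.1],"rotation":[0,0,0.156]},{"dp":[0.775,-0.036,0.1],"rotation":[0,0,0.156]},{"dp":[0.775,-0.036,0.1],"rotation":[0,0,0.156]},{"dp":[0.775,-0.036,0.17],"rotation":[0,0,0.156]},{"dp":[0.775,-0.036,0.17],"rotation":[0,0,0.156]},{"dp":[0.775,-0.036,0.17],"rotation":[0,0,0.156]},{"dp":[0.775,-0.036,0.17],"rotation":[0,0,0.156]}]' 1 40
python3 - <<'E'
from h import *
s=state();print(s["ee_pos"],s["orientation"],s["force"],s["finger_gap"])
f=grab_frame("top");g=grab_frame("side");w=grab_frame("wrist")
print(w["tool_from_camera"])
a=cv2.resize(f["pixels"][150:270,270:430],(640,480));b=w["pixels"]
cv2.imwrite("pics/s1.png",cv2.resize(g["pixels"][100:280,250:450],(800,720))[:600]);cv2.imwrite("pics/w1.png",b)
E
```

```text
time: 1.3
ee_pos: [0.4606, -0.4007, 0.1531]
orientation: [3.141, -0.001, -0.026]
force: [0.4, 0.1, -0.5]
finger_gap: -0.002
gripper_force: 0.0
[ 0.46059027 -0.40068993  0.15309647] [ 3.14098277e+00 -8.43505812e-04 -2.60628112e-02] [ 0.42934122  0.14811284 -0.54530958] -0.0021798148205036216
[[ 1.49507369e-04 -9.56695157e-01 -2.91091659e-01  7.46985397e-02]
 [ 9.99999708e-01 -7.52352086e-05  7.60875409e-04 -7.20043242e-04]
 [-7.49826160e-04 -2.91091688e-01  9.56694866e-01 -1.70808256e-01]
 [ 0.00000000e+00  0.00000000e+00  0.00000000e+00  1.00000000e+00]]
```

View pics/w1.png

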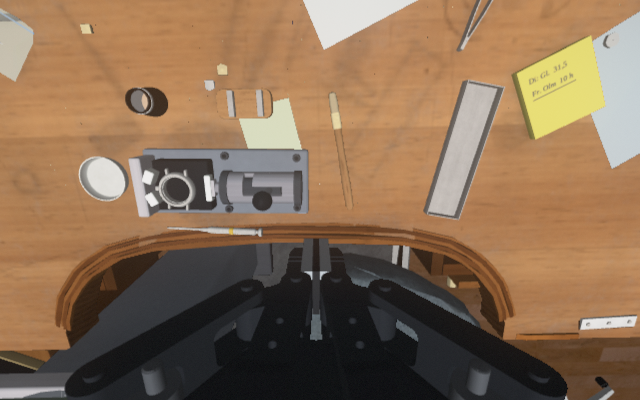

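View pics/s1.png

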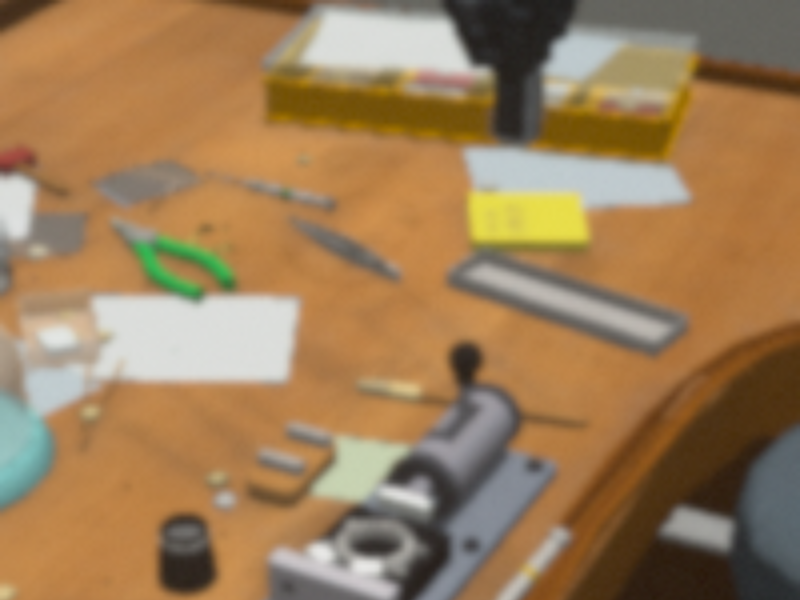

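The wrist view shows the knob at (262,201) and the shut fingers at (316,270). The side view shows them hanging clear behind the knob. I'll check the knob from the wrist camera and go down in the same step.

```bash
python3 - <<'E'
from h import *
from scipy.spatial.transform import Rotation as Ro
w=grab_frame("wrist");s=state();T=np.array(w["tool_from_camera"]);R=Ro.from_euler("xyz",s["orientation"]).as_matrix()
c=R@T[:3,3]+s["ee_pos"];d=R@T[:3,:3]@np.linalg.inv(w["mtx"])@[262,201,1]
print(c+d*(.082-c[2])/d[2])
E
python3 -m crank '[{"dp":[0,0,0.16],"rotation":[0,0,0]},{"dp":[0,0,0.323],"rotation":[0,0,0]},{"dp":[0,0,0.323],"rotation":[0,0,0]},{"dp":[0,-0.05,0.323],"rotation":[0,0,0]},{"dp":[0,-0.05,0.323],"rotation":[0,0,0]}]'
```

```text
[ 0.46325841 -0.35127496  0.082     ]
time: 2.12
ee_pos: [0.4621, -0.385, 0.0575]
orientation: [3.141, -0.002, -0.024]
force: [-0.3, -0.4, -0.1]
finger_gap: -0.001
gripper_force: 0.0
```

```bash
python3 -m crank '[{"dp":[0,-0.02,0],"rotation":[0,0,0]},{"dp":[0,-0.035,0],"rotation":[0,0,0]},{"dp":[0,-0.045,0],"rotation":[0,0,0]},{"dp":[0,-0.055,0],"rotation":[0,0,0]},{"dp":[0,-0.065,0],"rotation":[0,0,0]},{"dp":[0,-0.065,0],"rotation":[0,0,0]}]'
```

```text
time: 2.88
ee_pos: [0.4616, -0.3658, 0.0555]
orientation: [3.141, -0.0, -0.025]
force: [-0.5, -1.6, 0.8]
finger_gap: -0.0
gripper_force: 1.1
```

```bash
python3 -m crank '[{"dp":[0,-0.012,0],"rotation":[0,0,0]},{"dp":[0,-0.024,0],"rotation":[0,0,0]},{"dp":[0,-0.03,0],"rotation":[0,0,0]},{"dp":[0,-0.03,0],"rotation":[0,0,0]}]'
python3 -m crank '[{"dp":[0,-0.006,0],"rotation":[0,0,0]},{"dp":[0,-0.01,0],"rotation":[0,0,0]},{"dp":[0,-0.01,0],"rotation":[0,0,0]}]'
```

```text
time: 3.38
ee_pos: [0.4619, -0.3564, 0.0554]
orientation: [-3.141, 0.0, -0.025]
force: [-0.0, -2.4, 0.3]
finger_gap: -0.002
gripper_force: 1.5
time: 3.75
ee_pos: [0.4619, -0.3535, 0.0554]
orientation: [-3.141, 0.0, -0.025]
force: [-0.7, -3.4, 0.7]
finger_gap: 0.0
gripper_force: 1.9
```

```bash
python3 -m crank '[{"dp":[0,-0.006,0],"rotation":[0,0,0]},{"dp":[0,-0.01,0],"rotation":[0,0,0]},{"dp":[0,-0.01,0],"rotation":[0,0,0]}]'
python3 -m crank '[{"dp":[0,-0.007,0],"rotation":[0,0,0]},{"dp":[0,-0.007,0],"rotation":[0,0,0]}]'
python3 -m crank '[{"dp":[0,-0.007,0],"rotation":[0,0,0]},{"dp":[0,-0.007,0],"rotation":[0,0,0]}]'
```

```text
time: 4.12
ee_pos: [0.462, -0.3504, 0.0554]
orientation: [-3.141, 0.0, -0.025]
force: [0.4, -3.3, 1.7]
finger_gap: -0.002
gripper_force: 1.9
time: 4.38
ee_pos: [0.462, -0.3486, 0.0554]
orientation: [3.141, -0.0, -0.025]
force: [0.6, -5.1, 2.1]
finger_gap: 0.001
gripper_force: 2.4
time: 4.62
ee_pos: [0.4621, -0.3466, 0.0554]
orientation: [3.141, -0.0, -0.025]
force: [1.0, -5.3, 0.6]
finger_gap: 0.002
gripper_force: 2.7
```

```bash
python3 -m crank '[{"dp":[0,-0.007,0],"rotation":[0,0,0]},{"dp":[0,-0.007,0],"rotation":[0,0,0]}]'
python3 -m crank '[{"dp":[0,-0.007,0],"rotation":[0,0,0]},{"dp":[0,-0.007,0],"rotation":[0,0,0]}]'
```

```text
time: 4.88
ee_pos: [0.4622, -0.3448, 0.0555]
orientation: [3.141, -0.0, -0.026]
force: [-0.2, -6.4, 1.3]
finger_gap: 0.001
gripper_force: 3.3
time: 5.12
ee_pos: [0.4622, -0.3439, 0.0557]
orientation: [3.139, -0.001, -0.026]
force: [1.5, -13.7, 0.3]
finger_gap: -0.001
gripper_force: 6.5
```

```bash
python3 - <<'E'
from h import *
f=grab_frame("top");g=grab_frame("side")
a=cv2.resize(f["pixels"][190:270,270:400],(780,480),interpolation=cv2.INTER_CUBIC)
cv2.imwrite("pics/t3.png",a)
cv2.imwrite("pics/s3.png",cv2.resize(g["pixels"][175:275,290:410],(720,600),interpolation=cv2.INTER_CUBIC))
E
```

```text
(no output)
```

View pics/s3.png

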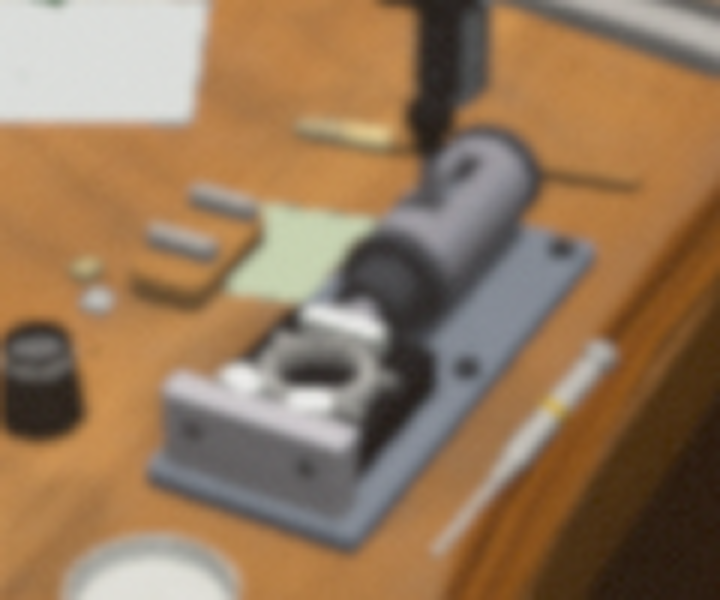

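The plunger is at its end: the force jumped to 13.7 N after 22 mm of knob travel. The side view shows the case against the V blocks with the nose on it. Next I'll move round to the knob's -x side.

```bash
python3 -m crank '[{"dp":[0,0.05,0],"rotation":[0,0,0]},{"dp":[-0.11,0.05,0],"rotation":[0,0,0]},{"dp":[-0.11,0.05,0],"rotation":[0,0,0]},{"dp":[-0.11,-0.045,0],"rotation":[0,0,0]},{"dp":[-0.11,-0.045,0],"rotation":[0,0,0]},{"dp":[-0.11,-0.045,0],"rotation":[0,0,0]}]'
python3 - <<'E'
from h import *
g=grab_frame("top")
cv2.imwrite("pics/t4.png",cv2.resize(g["pixels"][190:270,270:400],(780,480),interpolation=cv2.INTER_CUBIC))
E
```

```text
time: 5.98
ee_pos: [0.4298, -0.3283, 0.0553]
orientation: [-3.142, 0.0, -0.025]
force: [-0.3, 0.4, -0.5]
finger_gap: 0.003
gripper_force: 0.0
```

View pics/t4.png

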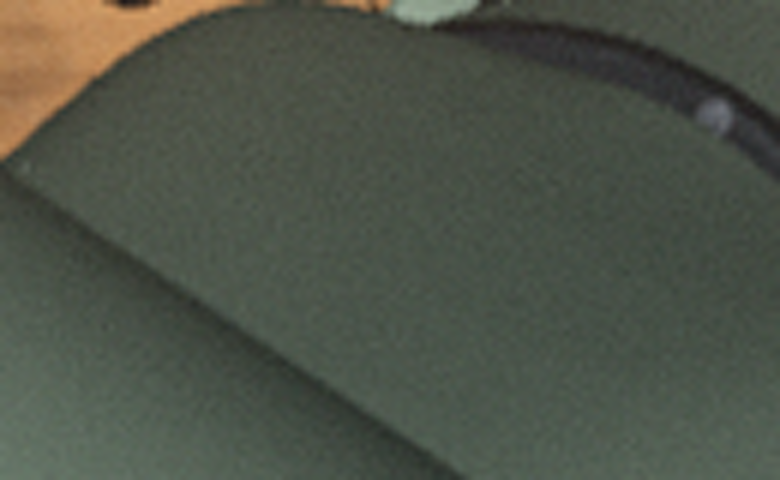

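The arm hides the clamp in the top view, so I'll go by force.

```bash
python3 -m crank '[{"dp":[0.02,0,0],"rotation":[0,0,0]},{"dp":[0.035,0,0],"rotation":[0,0,0]},{"dp":[0.045,0,0],"rotation":[0,0,0]},{"dp":[0.055,0,0],"rotation":[0,0,0]},{"dp":[0.055,0,0],"rotation":[0,0,0]}]'
python3 -m crank '[{"dp":[0.008,0,0],"rotation":[0,0,0]},{"dp":[0.014,0,0],"rotation":[0,0,0]},{"dp":[0.014,0,0],"rotation":[0,0,0]}]'
```

```text
time: 6.65
ee_pos: [0.4461, -0.3283, 0.0554]
orientation: [-3.142, 0.0, -0.025]
force: [-1.3, 1.2, -1.0]
finger_gap: -0.002
gripper_force: 0.0
time: 7.02
ee_pos: [0.4504, -0.3284, 0.0554]
orientation: [3.142, -0.0, -0.025]
force: [-0.8, 0.1, 0.7]
finger_gap: -0.002
gripper_force: 0.3
```

```bash
python3 -m crank '[{"dp":[0.012,0,0],"rotation":[0,0,0]},{"dp":[0.024,0,0],"rotation":[0,0,0]},{"dp":[0.03,0,0],"rotation":[0,0,0]},{"dp":[0.03,0,0],"rotation":[0,0,0]}]'
python3 - <<'E'
from h import *
g=grab_frame("side")
cv2.imwrite("pics/s5.png",cv2.resize(g["pixels"][165:265,290:410],(720,600),interpolation=cv2.INTER_CUBIC))
E
```

```text
time: 7.52
ee_pos: [0.4594, -0.3286, 0.0553]
orientation: [-3.142, -0.0, -0.025]
force: [-0.3, -0.0, -0.4]
finger_gap: -0.003
gripper_force: 0.0
```

View pics/s5.png

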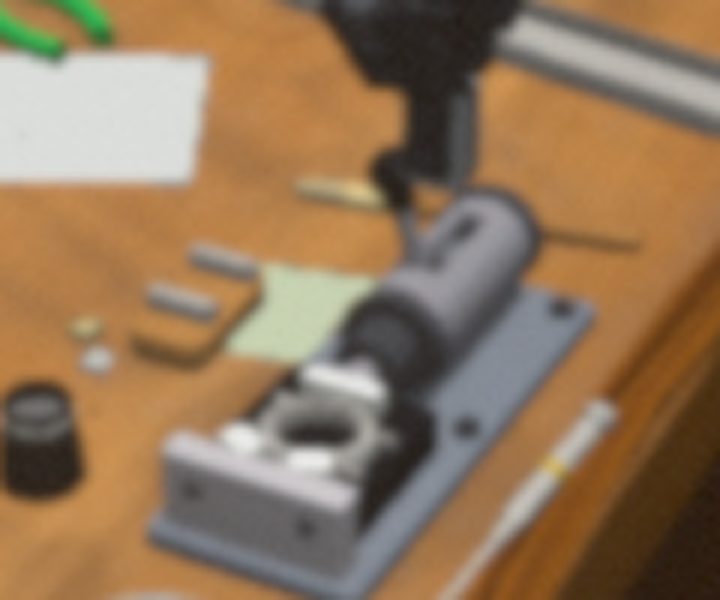

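The side view shows the knob at (392,175) leaning into the short leg with the fingers behind it. I'll keep pushing to its end, about x = 0.483.

```bash
python3 -m crank '[{"dp":[0.012,0,0],"rotation":[0,0,0]},{"dp":[0.024,0,0],"rotation":[0,0,0]},{"dp":[0.036,0,0],"rotation":[0,0,0]},{"dp":[0.048,0,0],"rotation":[0,0,0]},{"dp":[0.06,0,0],"rotation":[0,0,0]},{"dp":[0.06,0,0],"rotation":[0,0,0]}]'
python3 -m crank '[{"dp":[0.007,0,0],"rotation":[0,0,0]},{"dp":[0.014,0,0],"rotation":[0,0,0]},{"dp":[0.014,0,0],"rotation":[0,0,0]}]'
```

```text
time: 8.32
ee_pos: [0.4775, -0.3291, 0.0554]
orientation: [-3.142, -0.0, -0.025]
force: [0.0, -0.5, -0.2]
finger_gap: -0.0
gripper_force: 0.1
time: 8.7
ee_pos: [0.4816, -0.3292, 0.0554]
orientation: [3.142, -0.0, -0.025]
force: [0.1, 0.9, 0.6]
finger_gap: 0.002
gripper_force: 0.3
```

```bash
python3 -m crank '[{"dp":[0.007,0,0],"rotation":[0,0,0]},{"dp":[0.007,0,0],"rotation":[0,0,0]}]'
python3 -m crank '[{"dp":[0.007,0,0],"rotation":[0,0,0]},{"dp":[0.007,0,0],"rotation":[0,0,0]}]'
```

```text
time: 8.95
ee_pos: [0.4837, -0.3292, 0.0554]
orientation: [-3.142, -0.0, -0.025]
force: [-0.4, -0.9, 0.6]
finger_gap: 0.0
gripper_force: 0.4
time: 9.2
ee_pos: [0.4858, -0.3293, 0.0554]
orientation: [-3.142, -0.0, -0.025]
force: [-1.2, -0.1, 1.4]
finger_gap: 0.001
gripper_force: 0.4
```

```bash
python3 -m crank '[{"dp":[0.007,0,0],"rotation":[0,0,0]},{"dp":[0.007,0,0],"rotation":[0,0,0]}]'
python3 -m crank '[{"dp":[0.007,0,0],"rotation":[0,0,0]},{"dp":[0.007,0,0],"rotation":[0,0,0]}]'
```

```text
time: 9.45
ee_pos: [0.4879, -0.3293, 0.0554]
orientation: [-3.142, -0.0, -0.025]
force: [0.3, -0.2, 0.9]
finger_gap: 0.003
gripper_force: 0.4
time: 9.7
ee_pos: [0.49, -0.3294, 0.0554]
orientation: [-3.142, -0.0, -0.025]
force: [1.3, 1.0, 0.7]
finger_gap: 0.001
gripper_force: 0.4
```

```bash
python3 -m crank '[{"dp":[0.007,0,0],"rotation":[0,0,0]},{"dp":[0.007,0,0],"rotation":[0,0,0]}]'
python3 - <<'E'
from h import *
g=grab_frame("side")
cv2.imwrite("pics/s6.png",cv2.resize(g["pixels"][165:265,290:410],(720,600),interpolation=cv2.INTER_CUBIC))
p=[.4616,-.2974]
# expected lock-knob pixel in crop, lean 0.8,0.9,1.0
for a in (.7,.85,1.0):
    y=-.05*np.sin(a); z=.032+.05*np.cos(a); c,s=np.cos(1.5443),np.sin(1.5443); x=-.032
    print(a,(proj(g,[p[0]+c*x-s*y,p[1]+s*x+c*y,z])[0]-[290,165])*6)
E
```

```text
time: 9.95
ee_pos: [0.4921, -0.3294, 0.0554]
orientation: [-3.142, -0.0, -0.025]
force: [-0.6, 0.1, 1.1]
finger_gap: 0.004
gripper_force: 0.4
0.7 [348.43396331 186.95327237]
0.85 [334.26044528 196.51891396]
1.0 [322.44893916 208.45193931]
```

View pics/s6.png

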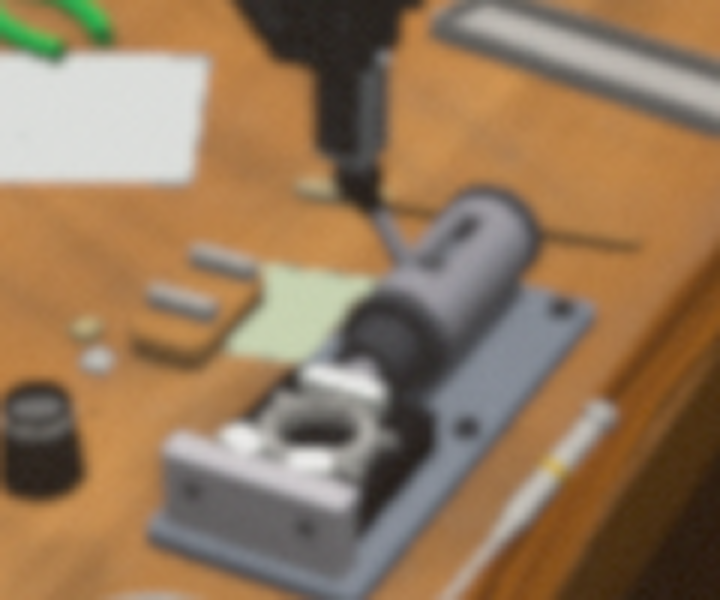

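```bash
python3 - <<'E'
from h import *
g=grab_frame("side");s=state();e=s["ee_pos"]
for d in ([0,0,0],[.011,.006,0],[-.011,.006,0],[.011,.006,.04]): print(d,(proj(g,e+d)[0]-[290,165])*6)
p=[.4616,-.2974];c,si=np.cos(1.5443),np.sin(1.5443)
for a in (0,.2,.4,.5,.6):
    y=-.05*np.sin(a); z=.032+.05*np.cos(a); x=-.032
    P=np.array([p[0]+c*x-si*y,p[1]+si*x+c*y,z]);print(a,P,(proj(g,P)[0]-[290,165])*6)
E
```

```text
[0, 0, 0] [349.70001391 226.48284433]
[0.011, 0.006, 0] [312.55869137 227.27837235]
[-0.011, 0.006, 0] [371.46738076 242.61052493]
[0.011, 0.006, 0.04] [312.14256904 124.10529617]
0 [ 0.46075222 -0.32938877  0.082     ] [435.9199815  179.63140271]
0.2 [ 0.4706822  -0.32965194  0.08100333] [408.64247021 175.06286548]
0.4 [ 0.4802163  -0.32990462  0.07805305] [382.6664279  175.90466995]
0.5 [ 0.48471508 -0.33002384  0.07587913] [370.50438382 178.3211798 ]
0.6 [ 0.48897443 -0.33013673  0.07326678] [359.0567618  182.02127692]
```

```bash
python3 - <<'E'
from h import *
g=grab_frame("side")
P=np.array([.4606,-.4007,.1531])
for dz in (0,.01,.02,.03): print(dz,(proj(g,P+[0,0,dz])[0]-[250,100])*4)
E
```

```text
0 [513.09736863 191.89527207]
0.01 [513.87474051 173.479732  ]
0.02 [514.66125925 154.84750738]
0.03 [515.45708725 135.99475118]
```

I've used all ten views, so I'll check the fingertip height numerically on the pictures I already saved.

```bash
python3 - <<'E'
from h import *
a=cv2.imread("pics/w1.png").mean(2).astype(int); b=cv2.imread("pics/s1.png").mean(2).astype(int)
for c in (296,306,311,316,321,326,336): print(c,a[226:300:4,c])
print("side cols, rows 60..220")
for c in (490,500,510,520,530,540,550): print(c,b[60:220:8,c])
w=grab_frame("wrist");T=np.linalg.inv(w["tool_from_camera"])
for z in (0,-.01,-.02,-.03,-.04):
  for x,y in ((.011,0),(-.011,0),(.011,.006)):
    q=w["mtx"]@(T@[x,y,z,1])[:3];print(x,y,z,(q/q[2])[:2].round(0))
E
```

```text
296 [72 86 60 83 91 77 37 36 35 35 32 31 30 34 40 28 25 26 25]
306 [67 82 57 69 76 74 76 74 74 74 74 73 30 32 30 26 25 23 25]
311 [ 68  79  58  72  76  76  74  76  74  74  73  72 204 189  27  27  27  30
  27]
316 [80 78 55 56 37 37 34 32 31 30 30 28 57 58 56 55 57 54 56]
321 [ 82  74  53  71  76  74  75  76  74  74  73  72 205  92  30  29  28  36
  35]
326 [81 75 56 72 77 76 75 74 75 74 72 73 30 30 27 26 27 26 24]
336 [ 68  74  52  75 101  75  37  36  35  33  31  31  28  33  41  28  23  26
  24]
side cols, rows 60..220
490 [ 44 100 126 104  96  94  78  75  73  78  96 157 197 200 200 195 172 174
 175 170]
500 [ 38  36  44  46  46  45  41  41  42  51  87 155 196 199 200 198 190 182
 174 173]
510 [ 33  32  33  35  39  37  37  37  39  42  76 152 197 200 200 200 199 186
 171 170]
520 [ 35  34  38  41  42  43  46  47  46  50  77 140 193 200 200 200 199 186
 173 170]
530 [ 34  42  63  74  75  75  79  80  76  77  88 130 188 199 200 199 199 186
 176 175]
540 [ 55  97  99  99  97  92  84  80  74  72  81 121 180 198 200 198 199 186
 176 175]
550 [144 183 168 181 176 151 112  75  70  66  71 108 170 198 199 200 199 186
 176 175]
0.011 0 0 [317. 218.]
-0.011 0 0 [317. 249.]
0.011 0.006 0 [326. 218.]
0.011 0 -0.01 [317. 224.]
-0.011 0 -0.01 [317. 256.]
0.011 0.006 -0.01 [326. 224.]
0.011 0 -0.02 [317. 230.]
-0.011 0 -0.02 [317. 264.]
0.011 0.006 -0.02 [327. 230.]
0.011 0 -0.03 [317. 237.]
-0.011 0 -0.03 [317. 273.]
0.011 0.006 -0.03 [328. 237.]
0.011 0 -0.04 [317. 245.]
-0.011 0 -0.04 [317. 283.]
0.011 0.006 -0.04 [328. 245.]
```

The fingertips appear about 28 mm higher than the reported TCP: the tip face lies at tool z ≈ -0.03 in the wrist picture, and the side view agrees. So they've been riding up over the ball. I'll lift, back off, go lower and push again.

```bash
python3 -m crank '[{"dp":[0,0,-0.03],"rotation":[0,0,0]},{"dp":[-0.08,0,-0.03],"rotation":[0,0,0]},{"dp":[-0.15,0,-0.03],"rotation":[0,0,0]},{"dp":[-0.15,0,-0.03],"rotation":[0,0,0]},{"dp":[-0.15,0,0.04],"rotation":[0,0,0]},{"dp":[-0.15,0,0.075],"rotation":[0,0,0]},{"dp":[-0.15,0,0.09],"rotation":[0,0,0]},{"dp":[-0.15,0,0.09],"rotation":[0,0,0]}]'
python3 -m crank '[{"dp":[0.02,0,0],"rotation":[0,0,0]},{"dp":[0.04,0,0],"rotation":[0,0,0]},{"dp":[0.055,0,0],"rotation":[0,0,0]},{"dp":[0.07,0,0],"rotation":[0,0,0]},{"dp":[0.08,0,0],"rotation":[0,0,0]},{"dp":[0.09,0,0],"rotation":[0,0,0]},{"dp":[0.09,0,0],"rotation":[0,0,0]}]'
```

```text
time: 11.15
ee_pos: [0.4471, -0.3283, 0.0285]
orientation: [-3.141, 0.0, -0.025]
force: [0.3, -0.7, 0.8]
finger_gap: 0.004
gripper_force: 0.0
time: 12.02
ee_pos: [0.4742, -0.329, 0.0284]
orientation: [3.142, -0.0, -0.025]
force: [0.3, 0.2, -0.6]
finger_gap: -0.001
gripper_force: 0.0
```

```bash
python3 -m crank '[{"dp":[0.008,0,0],"rotation":[0,0,0]},{"dp":[0.016,0,0],"rotation":[0,0,0]},{"dp":[0.02,0,0],"rotation":[0,0,0]},{"dp":[0.02,0,0],"rotation":[0,0,0]}]'
python3 -m crank '[{"dp":[0.007,0,0],"rotation":[0,0,0]},{"dp":[0.007,0,0],"rotation":[0,0,0]}]'
python3 -m crank '[{"dp":[0.007,0,0],"rotation":[0,0,0]},{"dp":[0.007,0,0],"rotation":[0,0,0]}]'
```

```text
time: 12.52
ee_pos: [0.4801, -0.3291, 0.0284]
orientation: [-3.142, -0.0, -0.025]
force: [-0.5, -0.3, 0.6]
finger_gap: -0.002
gripper_force: 0.3
time: 12.78
ee_pos: [0.4822, -0.3292, 0.0284]
orientation: [-3.142, -0.0, -0.025]
force: [0.2, -0.4, 1.1]
finger_gap: 0.005
gripper_force: 0.3
time: 13.02
ee_pos: [0.4843, -0.3293, 0.0284]
orientation: [-3.142, -0.0, -0.025]
force: [-1.1, 0.4, -0.1]
finger_gap: -0.002
gripper_force: 0.3
```

```bash
for i in 1; do python3 -m crank '[{"dp":[0.007,0,0],"rotation":[0,0,0]},{"dp":[0.007,0,0],"rotation":[0,0,0]}]'; done
python3 - <<'E'
from h import *
g=grab_frame("side");c=cv2.resize(g["pixels"][165:265,290:410],(720,600),interpolation=cv2.INTER_CUBIC).mean(2).astype(int)
cv2.imwrite("pics/s7.png",c)
print("cols",list(range(270,440,10)))
for r in range(110,270,10): print(r,c[r,270:440:10])
E
```

```text
time: 13.28
ee_pos: [0.4858, -0.3292, 0.0281]
orientation: [-3.141, 0.001, -0.025]
force: [-2.7, 0.2, -2.4]
finger_gap: -0.003
gripper_force: 1.9
cols [270, 280, 290, 300, 310, 320, 330, 340, 350, 360, 370, 380, 390, 400, 410, 420, 430]
110 [ 80  46  42  46  37  36  36  36  38  41  37  38  36  39  54 104 132]
120 [114  70  41  37  38  36  38  35  39  37  38  35  37  44  73 119 135]
130 [126  97  57  41  39  39  36  35  40  39  38  37  54  89 113 134 136]
140 [128 120  94  69  60  50  39  37  36  39  39  38  61 101 124 137 140]
150 [124 126 121 114 108  95  64  36  35  40  39  54  64  88 126 141 142]
160 [119 120 122 124 125 121  84  45  41  37  46  69  73  88 122 139 140]
170 [119 120 123 125 125 118  83  46  41  38  49  72  76  89 122 136 136]
180 [120 122 122 120  95  83  63  43  39  38  48  72  75  91 124 132 132]
190 [126 122 112  84  53  48  46  38  42  38  47  71  73  91 124 126 124]
200 [123 121 100  55  39  42  43  40  39  40  47  72  76  86 111 119 121]
210 [128 126 102  57  37  38  42  42  42  39  47  72  75  77  92  96 102]
220 [130 130 120  89  51  46  48  45  41  39  48  72  78  88 106 107 108]
230 [131 130 132 122 101  90  70  66  70  61  63  80  92 110 121 129 135]
240 [131 133 136 134 133 131 116 108 101 107 111 107 116 126 130 139 137]
250 [134 136 136 136 137 139 139 134 123 118 136 141 133 125 127 129 117]
260 [153 149 142 139 141 141 139 137 131 115 119 140 145 123 106 102  95][ WARN:0@1.495] global loadsave.cpp:1063 imwrite_ Unsupported depth image for selected encoder is fallbacked to CV_8U.
```

The ball is at about (318,203) in the crop, where a lean of 1.0 should put it (322,208), and the force is rising. I'll push a little more to make sure it's at the end.

```bash
python3 -m crank '[{"dp":[0.006,0,0],"rotation":[0,0,0]},{"dp":[0.006,0,0],"rotation":[0,0,0]}]'
```

```text
time: 13.58
ee_pos: [0.4867, -0.3291, 0.0278]
orientation: [-3.141, 0.003, -0.026]
force: [-7.9, 0.7, -3.3]
finger_gap: 0.002
gripper_force: 4.0
```

It's at the stop (7.9 N). I'll retreat and clear the view.

```bash
python3 -m crank '[{"dp":[-0.03,0,0],"rotation":[0,0,0]},{"dp":[-0.1,0,0],"rotation":[0,0,0]},{"dp":[-0.12,0,-0.2],"rotation":[0,0,0]},{"dp":[-0.12,0,-0.4],"rotation":[0,0,0]},{"dp":[-0.12,0.2,-0.5],"rotation":[0,0,0]},{"dp":[-0.3,0.5,-0.5],"rotation":[0,0,0]},{"dp":[-0.4,0.6,-0.5],"rotation":[0,0,0]},{"dp":[-0.4,0.6,-0.5],"rotation":[0,0,0]},{"dp":[-0.4,0.6,-0.5],"rotation":[0,0,0]}]'
python3 - <<'E'
from h import *
g=grab_frame("side");c=cv2.resize(g["pixels"][165:265,290:410],(720,600),interpolation=cv2.INTER_CUBIC)
d=(c.mean(2)<62).astype(np.uint8);d[:, 420:]=0;d[270:]=0;d[:,:230]=0
n,_,st,ce=cv2.connectedComponentsWithStats(d)
for i in range(1,n):
    if st[i,4]>200: print("side dark",st[i],ce[i])
f=grab_frame("top");R=[.4616,-.2974,1.5443];co,si=np.cos(R[2]),np.sin(R[2])
P=lambda x,y,z:[R[0]+co*x-si*y,R[1]+si*x+co*y,z]
for a in (.85,1.0): print("top pred knob",a,proj(f,P(-.032,-.05*np.sin(a),.032+.05*np.cos(a)))[0])
m=f["pixels"].mean(2).astype(int);print("rows 200-222, cols 340-366")
for r in range(198,224,2): print(r,m[r,340:368:2])
f0=cv2.imread("pics/top0.png").astype(int);D=(np.abs(f["pixels"].astype(int)-f0).max(2)>50).astype(np.uint8);D[:170]=0;D[275:]=0;D[:,:220]=0;D[:,430:]=0
n,_,st,ce=cv2.connectedComponentsWithStats(D)
for i in range(1,n):
    if st[i,4]>5: print("changed",st[i])
E
```

```text
time: 14.7
ee_pos: [0.3619, -0.5078, 0.1785]
orientation: [3.141, -0.0, -0.028]
force: [0.4, 0.6, -0.3]
finger_gap: -0.001
gripper_force: 0.0
side dark [ 297  189   47   43 1432] [319.79189944 210.02723464]
top pred knob 0.85 [353.23191696 205.49640714]
top pred knob 1.0 [352.87622153 203.42424289]
rows 200-222, cols 340-366
198 [132 127 201 206 204 205 163 164 211 205 206 201 202 201]
200 [130 139 205 202 203  38  44  46  34 212 204 200 202 203]
202 [118 116 207 204 194  45  48  48  46  89 204 202 201 203]
204 [119 119 163 202 202  41  39  49  43  84 206 204 200 204]
206 [122 118 132 204 200  30  43  42  41 164 202 202 202 203]
208 [117 114 126 205 207  51  38  42  99 208 203 203 201 203]
210 [116 126 117 179 176  67  39  35  97 174 174 171 169 171]
212 [135 137 138 136 136 135 160 131 136 135 133 137 129 130]
214 [134 134 134 134 136 131 159 145 134 132 129 131 132 132]
216 [139 136 138 136 132 130 160 137 137 134 135 134 137 134]
218 [130 136 138 136 136 137 159 139 135 134 133 136 137 129]
220 [ 75 105 118 118 115 115 162 134 108 120 118 120 122 121]
222 [ 85 131 135 131 137 116 165 111 134 128 125 127 130 129]
changed [349 199  10  12  99]
changed [293 217   9  27  94]
changed [306 218  30  27 334]
changed [351 223   3   2   6]
changed [360 222  14  10 104]
changed [291 228   2   3   6]
```

The knob sits where the locked pose predicts, the tools haven't moved, and the case has gone into the V.

```bash
python3 -c "
from rig import close_job;print(close_job())"
```

```text
the job is handed in; nothing more can be done
None
```

The clamp is locked and handed in at about 15 s: I pushed the plunger to its end stop and the lever to the end of the short leg. My last camera checks put the knob at the locked position, with the case moved into the V rest and the loose tools unmoved; the nose force on the case was not measured, and no verdict came back.

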